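# Set the lamp console's selector and light the lamp

### The arm

A 7-joint arm with a two-finger parallel gripper is mounted at the origin on the work surface. World frame = base frame: x ahead of the robot, y to its left, z up, the work surface at z = 0. Lengths are in m, angles in degrees, forces in N, time in s.
With the tool pointing down it reaches from about 0.425 to 0.875 m from the base axis. Payload 4.7 kg.
Tool frame: the origin (TCP) lies at the very end of the fingers, on their centre line; the grasp point (between the pads) lies 19 mm behind it (env.grip_point_offset is the distance from the TCP to the grasp point, in m); z points along the fingers, y is the line along which they close (so a half turn about z gives the same grasp; the last joint's range is limited). The gripper opens to 87 mm and grips with 3 to 60 N. Pads are 19 mm wide; open, the fingers measure 117 mm over their backs; the gripper's body (75 mm by 190 mm) begins 51 mm behind the grasp point.
Start: joints at [69.219, 18.392, -4.016, 83.108, 1.295, 78.541, -3.26], TCP at [0.239, -0.604, 0.223] pointing down, gripper open.
Joint ranges: [-163.93, 163.93], [-17.29, 119.83], [-79.2, 71.16], [3.27, 140.29], [-89.18, 269.18], [5.43, 117.66], [-154.24, 154.24]. Speed limits (degrees/s): [147.25, 147.25, 180, 180, 180, 180, 180].

### API

Orientations are given as [roll, pitch, yaw] about the fixed x, y, z axes, in that order (R = Rz(yaw) Ry(pitch) Rx(roll)).
In Python, from cell import env gives the robot as it stands.
- The arm moves only by the tool jog_arm, never from a script. Its argument "motion" is a list of rows, each an object of numbers: "x", "y", "z": the shift along the tool's x, y, z in cm; "ax", "ay", "az": the turn, a rotation vector about the tool's x, y, z in degrees. In form: [{"x": .., "y": .., "z": .., "ax": .., "ay": .., "az": ..}, ...]. A call has exactly 5 rows; each row shifts and turns the commanded pose from where the row before left it, along the tool's axes as they then stand; what a row does not reach is not made up. A row lasts 1/10 s, in which the tool goes at most 50 mm and 8.59 degrees, less where a joint would pass 70% of its speed; a pose out of reach is approached as far as the arm can. A call is refused whole if a number of a shift passes 5 or a number of a turn 8.59, either way. A call with a gripper value outside its range is refused whole. "claw" is the gripper command: -1 is shut, 1 is fully open, values between are in proportion, set as the call begins (left out, the last holds). The fingers move at their own pace and stop on an object; "squeeze" is the grip in N (left out, the last holds). Time passes only in rows, so rows that do not move let the fingers close, or fill a call up. It gives the time, the measured TCP pose, the force, the opening and the grip force at its end, in the units of the state.
- env.get_obs(): the state, without advancing time (a new reading comes with each control period).
- env.read_camera(name): name is "side" or "top" or "wrist"; returns the picture (420x560x3 uint8, red, green, blue); there is no depth.
- env.camera_params(name): a dict with "fx", "fy", "cx", "cy" (pixels), "extrinsics" (4x4, takes a point from world to camera coordinates). Camera axes: x right, y up, looking along -z (the intrinsics and any distortion apply to the point x, -y, -z); pixel columns grow to the right and rows downward; lengths in m; the calibration is good to about 2 mm. The wrist camera is an equidistant fisheye: a pixel r from the principal point sees the ray r / f radians off the axis. A picture is of the moment at which its call begins: read the wrist's pose just before it. camera_params takes no time and is no camera call; for the wrist camera it gives the pose at the moment of the call.
- env.sign_off(): hands the job in; it is judged then, once.
The state is a dict: "time_s": time; "qpos": joint angles; "joint_velocities": joint speeds; "effort": joint torques, N m; "tool_pos": TCP position; "tool_rot": TCP orientation; "force": force on the tool from outside, world axes, zero at the start; "wrist_torque": the same for the moment, N m; "grip_width": finger opening in m; "grasp_force": force on a finger pad.
Only numpy, scipy, OpenCV 4.12 (cv2) and the standard library are available. Lean on these libraries where they do the work, as an engineer would, in place of code of your own. Each camera call takes 0.05 s, during which the arm holds its last target. There are 200 camera calls.

### The job

On the microscope lamp console, push the ribbed grey selector round clockwise with a fingertip in its finger bay, click by click, until it rests on the green dot, without running on to a red dot. Then press the yellow lamp button fully down with a fingertip and let it come up again. Pick nothing up, leave the lenses, bottle and other things alone, and do not shove, tip or lift the console.

Things in the scene. Friction and masses are not known exactly. Their poses are not given: they have to be found in the camera images.
- console: ivory lamp console with a dark top, 200 (x) x 280 (y) x 80 mm tall, about 3 kg, loose on rubber feet (a sideways push under 8 N does not shift it). Origin: centre of its underside; z up, its x points away from its front edge, y to its left. The selector stands on its left half (+y), the lamp button on its right half (-y).
- dial (a joint): the selector, a ribbed grey disc, black cap, 108 mm wide, vertical axis; rad, growing clockwise seen from above. 8 clicks, 30 deg (0.5236 rad) apart, from 0: five with white dots, then green at 2.618, then two red. Starts at 0 to 1.1, on a click or rarely between two. Leaving a click takes about 0.2 N m (5 N in the bay); once 0.35 rad of the way to the next click it snaps there by itself, resting within about 0.03 rad.
- dial_axis (a point): point on the selector's axis at the height of the finger bay's floor (86 mm above the bench). The ribs rise 20 mm above this level, the hub (28 mm diameter) 19 mm.
- bay (a point): point on the floor of the finger bay, 36 mm from the selector's axis, on the bay's centre line; turns with the selector. The bay is a wedge-shaped gap in the ribs, 20 mm deep, open at top and rim; white lines on its floor and on the cap (an arrow) point at the chosen dot. Its two upright side walls lie 26 mm either side of this point (square to the wall); pushing on a wall turns the selector.
- green_dot (a point): the green dot (14 mm wide) on the console's top, 67 mm from the selector's axis: the wanted position. Seen from above, the five white dots come before it clockwise and the two red dots after it.
- lamp (a joint): travel of the yellow lamp button, m: 0 up, 0.006 fully pressed; a spring needing about 4 N at full travel lifts it again.
- lamp_top (a point): centre of the top face of the yellow lamp button (30 mm wide, in a black round housing 46 mm wide), 22 mm above the console's top; press straight down
- lens_blue: microscope objective lens, silver with a blue band, 26 mm wide, 45 mm tall, standing on the console's top near its far right corner; bystander, to be left alone. Origin: centre of its underside.
- lens_red: microscope objective lens, silver with an orange band, 26 mm wide, 45 mm tall, standing on the bench beside the console; bystander, to be left alone. Origin: centre of its underside.
- oil_bottle: small amber bottle with black cap, 34 mm wide, 70 mm tall; bystander, to be left alone. Origin: centre of its underside.
- slide_box: blue slide box, 85 x 100 x 34 mm; bystander, to be left alone. Origin: centre of its underside.
- petri: shallow clear dish, 90 mm wide, 16 mm tall; bystander, to be left alone. Origin: centre of its underside.
- eyepiece: black eyepiece, 36 mm wide, 55 mm tall; bystander, to be left alone. Origin: centre of its underside.
- beaker: clear beaker, 68 mm wide, 85 mm tall; bystander, to be left alone. Origin: centre of its underside.

How it is judged (in metres and radians):
On the way, in this order (a step that is already met when the one before it is completed fails the run):
1. the selector rests on the green dot (value of joint dial between 2.48799 and 2.74799 rad), for 0.3 s.
2. the lamp button is pressed fully down (all of step 1 and value of joint lamp above 0.005 m), for 0.05 s.
At the end, for the whole second after the job is handed in: The selector rests within 0.13 rad of the green dot's click (2.618 rad), the lamp button has come up again (within 1.5 mm), and the console stands at rest within 20 mm of where it was (all of step 1 and value of joint lamp below 0.0015 m and distance of console from where it was at the start of the episode below 0.02 m and linear speed of console below 0.02 m/s); the robot touches nothing.
It fails at once if the selector is run on past the green dot towards the red ones (more than 0.35 rad past it) (value of joint dial above 2.96799 rad).
It fails at once if the lamp button is pressed (more than 3 mm) while the selector is not on the green dot (value of joint lamp above 0.003 m and not (value of joint dial between 2.41799 and 2.81799 rad)).
It fails at once if the console is shoved more than 20 mm, lifted or tipped (distance of console from where it was at the start of the episode above 0.02 m or height (world z) of console above 0.01 m or angle between console's own z axis and vertical above 0.08 rad).
It fails at once if a bystander is moved or lifted by more than 25 mm (distance of any of lens_blue, lens_red, oil_bottle, slide_box, petri, eyepiece, beaker from where it was at the start of the episode above 0.025 m).
It also fails if it takes over 51 s, if anything falls off the work surface, if the arm or the gripper's body presses on something with over 40 N, if the wrist force passes 120 N, or if a joint passes its speed limit or range.

## Working session

There is one attempt and no reset: what is moved stays moved. The work goes in short steps, Python scripts to look and compute and a tool call to move; the robot and the scene stay as the last step left them, time stands still between calls to the robot, and variables do not carry over. Pictures are saved under pics/ and viewed, at most 10 in all, crops included, and the job is handed in when it is done.

Besides the shell and the picture viewer there is one more tool, called as name([rows], argument=value, ...), one row to a line, values as JSON. jog_arm: Moves the arm, as the interface text tells. Its arguments: {"type":"object","properties":{"motion":{"type":"array"},"claw":{"type":"number"},"squeeze":{"type":"number"}},"required":["motion"]}

```bash
ls; mkdir -p pics; python3 - <<'E'
from cell import env
import cv2,numpy as np
o=env.get_obs();print(o)
for n in("top","side"):
    im=env.read_camera(n);cv2.imwrite(f"pics/{n}0.png",im[:,:,::-1])
    p=env.camera_params(n);print(n,p)
E
```

```text
pics
{'time_s': 0.0, 'qpos': array([69.21729927, 18.44024167, -4.01492169, 83.17525304,  1.29451483,
       78.54228034, -3.25976396]), 'joint_velocities': array([ 0.00596562, -0.00205796,  0.0741958 ,  0.13550415,  0.02417596,
       -0.03049891, -0.06235651]), 'effort': array([-1.95678736e-04, -4.91286349e+01, -4.03940147e-01, -3.12532282e+01,
       -6.39695465e-02,  4.37951228e-02,  1.73227936e-04]), 'tool_pos': array([ 0.23892112, -0.60388661,  0.22144498]), 'tool_rot': array([-1.79887442e+02,  5.56773107e-03,  2.15920242e+01]), 'force': array([-0.81341562,  0.09075724,  0.79494627]), 'wrist_torque': array([0.07439456, 0.01730537, 0.04164043]), 'grasp_force': 0.0, 'grip_width': 0.08679397924843912}
top {'fx': 539.9567836395821, 'fy': 539.9567836395821, 'cx': 282.2997819876225, 'cy': 211.3672804342777, 'extrinsics': array([[-5.09805016e-02, -9.98699608e-01, -2.86862688e-04,
         8.26939629e-02],
       [ 9.72512834e-01, -4.97090894e-02,  2.27481414e-01,
        -5.86588504e-01],
       [-2.27199858e-01,  1.13181389e-02,  9.73782380e-01,
        -1.19283448e+00],
       [ 0.00000000e+00,  0.00000000e+00,  0.00000000e+00,
         1.00000000e+00]])}
side {'fx': 401.7619503044267, 'fy': 401.7619503044267, 'cx': 284.58063837820475, 'cy': 211.42892147181794, 'extrinsics': array([[-0.68390706, -0.72955839,  0.00396211,  0.45589539],
       [ 0.44344708, -0.41137417,  0.79632028, -0.32272037],
       [-0.57933223,  0.54636604,  0.60486223, -0.55592498],
       [ 0.        ,  0.        ,  0.        ,  1.        ]])}
```

View pics/top0.png

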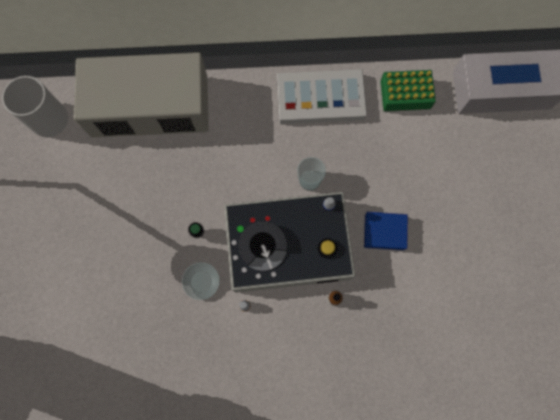

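View pics/side0.png

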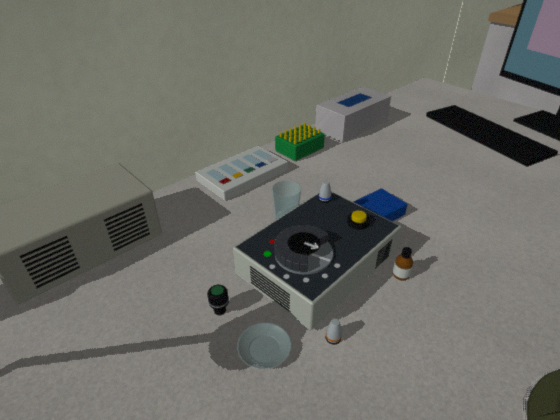

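The top view shows the selector at about (263,244) with its arrow towards the first white dot (273,274). The green dot is at (240,229), the reds at (253,219) and (268,218), and the lamp at (328,247). The side view agrees. Next I compute world positions.

```bash
cat > h.py <<'E'
import numpy as np,cv2
from cell import env
def ray(p,u,v):
    E=p["extrinsics"];R=E[:3,:3];c=-R.T@E[:3,3]
    return c,R.T@np.array([(u-p["cx"])/p["fx"],-(v-p["cy"])/p["fy"],-1])
def onz(p,u,v,z):
    c,d=ray(p,u,v);return c+d*(z-c[2])/d[2]
def blobs(hsv,lo,hi,amin=4):
    m=cv2.inRange(hsv,lo,hi);n,l,s,c=cv2.connectedComponentsWithStats(m)
    return [(c[i],s[i,4]) for i in range(1,n) if s[i,4]>=amin]
E
python3 - <<'E'
from h import *
im=cv2.imread("pics/top0.png");p=env.camera_params("top")
hsv=cv2.cvtColor(im,cv2.COLOR_BGR2HSV)
box=(222,190,360,295)
inb=lambda c:box[0]<c[0]<box[2] and box[1]<c[1]<box[3]
D=[]
for nm,lo,hi,z in(("green",(45,120,60),(80,255,255),.08),("red",(0,120,70),(8,255,255),.08),("red2",(170,120,70),(180,255,255),.08),("white",(0,0,110),(180,60,255),.08),("yellow",(18,150,120),(35,255,255),.102)):
    for c,a in blobs(hsv,lo,hi):
        if inb(c): 
            w=onz(p,*c,z);print(nm,c.round(1),a,w.round(4))
E
python3 -c "
import cv2;i=cv2.imread('pics/top0.png')[185:305,215:365];cv2.imwrite('pics/c1.png',cv2.resize(i,None,fx=5,fy=5,interpolation=cv2.INTER_CUBIC))"
```

```text
green [239.9 228.3] 43 [0.5523 0.1519 0.08  ]
red [266.9 218.2] 12 [0.5729 0.089  0.08  ]
red [251.9 219.5] 11 [0.5714 0.1237 0.08  ]
red2 [253.2 218. ] 4 [0.5749 0.1205 0.08  ]
red2 [251.6 220.5] 8 [0.5692 0.1244 0.08  ]
white [298. 245.] 145366 [0.5067 0.0211 0.08  ]
white [327.7 201.2] 45 [ 0.6059 -0.0536  0.08  ]
white [233.6 242.1] 11 [0.521  0.1673 0.08  ]
white [265. 252.] 37 [0.4946 0.0968 0.08  ]
white [235. 257.] 9 [0.4866 0.1653 0.08  ]
white [269.3 263.7] 34 [0.4673 0.0884 0.08  ]
white [243.5 269.5] 12 [0.4572 0.147  0.08  ]
white [273. 274.] 9 [0.4437 0.0811 0.08  ]
white [257.6 275.6] 13 [0.4418 0.1158 0.08  ]
yellow [327.  246.9] 107 [ 0.4955 -0.0425  0.102 ]
```

View pics/c1.png

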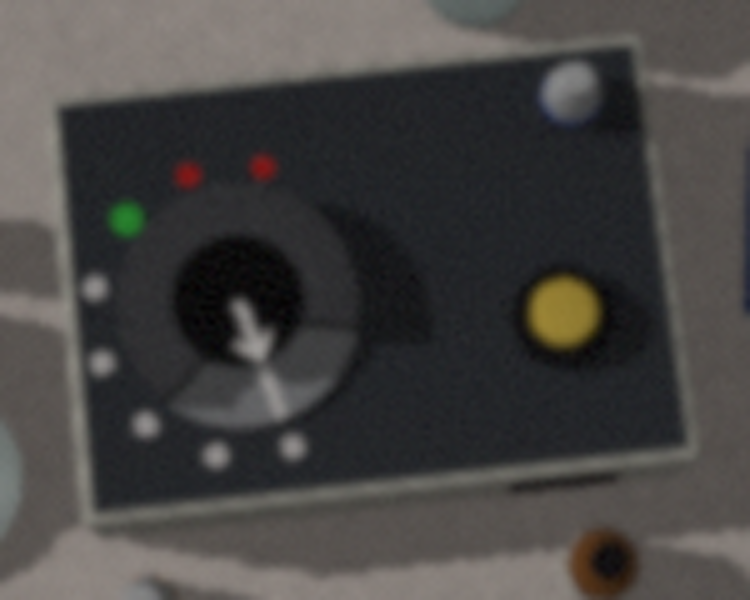

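The crop confirms the arrow is on the first white dot, so the dial is at 0. The bay opens about 120°, towards the lower part of the picture. From opposite dots, the axis is about (0.5076, 0.1023), click 0 points to world angle about 198° and green to about 48°. Now I plan the travel rows.

```bash
cat >> h.py <<'E'
def rows(wps,p=None,yaw=None):
    """wps: (x,y,z,yaw,n); tool straight down; prints rows in tool axes (cm, deg)"""
    o=env.get_obs()
    p=o["tool_pos"] if p is None else np.array(p); yaw=o["tool_rot"][2] if yaw is None else yaw
    for x,y,z,w,n in wps:
        q0=np.array(p);y0=yaw
        for i in range(1,n+1):
            t=q0+(np.array([x,y,z])-q0)*i/n
            d=(t-p)*100;c,s=np.cos(np.radians(yaw)),np.sin(np.radians(yaw))
            yn=y0+(w-y0)*i/n
            r=np.round([d[0]*c+d[1]*s,d[0]*s-d[1]*c,-d[2],-(yn-yaw)],2)
            print('{"x":%g,"y":%g,"z":%g,"az":%g}'%tuple(r))
            p=p+np.array([c*r[0]+s*r[1],s*r[0]-c*r[1],-r[2]])/100;yaw-=r[3]
E
python3 - <<'E'
from h import *
rows([(.46,-.3,.2,86,10),(.4656,.1023,.17,150,10)])
E
```

```text
{"x":3.17,"y":-2.01,"z":0.22,"az":-6.44}
{"x":3.38,"y":-1.65,"z":0.21,"az":-6.44}
{"x":3.55,"y":-1.25,"z":0.22,"az":-6.44}
{"x":3.66,"y":-0.85,"z":0.21,"az":-6.44}
{"x":3.73,"y":-0.44,"z":0.22,"az":-6.44}
{"x":3.76,"y":-0.01,"z":0.22,"az":-6.44}
{"x":3.74,"y":0.41,"z":0.21,"az":-6.45}
{"x":3.66,"y":0.83,"z":0.22,"az":-6.44}
{"x":3.55,"y":1.23,"z":0.21,"az":-6.44}
{"x":3.39,"y":1.62,"z":0.22,"az":-6.44}
{"x":4.02,"y":-0.22,"z":0.3,"az":-6.4}
{"x":4.01,"y":0.22,"z":0.3,"az":-6.4}
{"x":3.97,"y":0.67,"z":0.3,"az":-6.4}
{"x":3.87,"y":1.11,"z":0.3,"az":-6.4}
{"x":3.72,"y":1.54,"z":0.3,"az":-6.4}
{"x":3.52,"y":1.93,"z":0.3,"az":-6.4}
{"x":3.29,"y":2.32,"z":0.3,"az":-6.4}
{"x":3.01,"y":2.68,"z":0.3,"az":-6.4}
{"x":2.69,"y":2.99,"z":0.3,"az":-6.4}
{"x":2.34,"y":3.27,"z":0.3,"az":-6.4}
```

jog_arm([
  {"x": 3.2, "y": -2.0, "z": 0.2, "az": -6.4},
  {"x": 3.4, "y": -1.65, "z": 0.2, "az": -6.4},
  {"x": 3.55, "y": -1.25, "z": 0.2, "az": -6.4},
  {"x": 3.65, "y": -0.85, "z": 0.2, "az": -6.4},
  {"x": 3.7, "y": -0.45, "z": 0.2, "az": -6.4},
], claw=-1, squeeze=10)

```text
$.motion[0]: bad value
```

jog_arm([
  {"x": 3.75, "y": 0, "z": 0.2, "az": -6.4},
  {"x": 3.75, "y": 0.4, "z": 0.2, "az": -6.4},
  {"x": 3.65, "y": 0.85, "z": 0.2, "az": -6.4},
  {"x": 3.55, "y": 1.25, "z": 0.2, "az": -6.4},
  {"x": 3.4, "y": 1.6, "z": 0.2, "az": -6.4},
])

```text
$.motion[0]: bad value
```

jog_arm([
  {"x": 4.0, "y": -0.2, "z": 0.3, "az": -6.4},
  {"x": 4.0, "y": 0.2, "z": 0.3, "az": -6.4},
  {"x": 3.95, "y": 0.65, "z": 0.3, "az": -6.4},
  {"x": 3.85, "y": 1.1, "z": 0.3, "az": -6.4},
  {"x": 3.7, "y": 1.55, "z": 0.3, "az": -6.4},
])

```text
$.motion[0]: bad value
```

jog_arm([
  {"x": 3.5, "y": 1.95, "z": 0.3, "az": -6.4},
  {"x": 3.3, "y": 2.3, "z": 0.3, "az": -6.4},
  {"x": 3.0, "y": 2.7, "z": 0.3, "az": -6.4},
  {"x": 2.7, "y": 3.0, "z": 0.3, "az": -6.4},
  {"x": 2.35, "y": 3.25, "z": 0.3, "az": -6.4},
])

```text
$.motion[0]: bad value
```

```bash
python3 - <<'E'
from h import *
o=env.get_obs();print({k:np.round(o[k],3) for k in("time_s","qpos","tool_pos","tool_rot","force")})
p=env.camera_params("wrist");print(p)
im=env.read_camera("wrist");cv2.imwrite("pics/w1.png",im[:,:,::-1])
E
```

```text
{'time_s': np.float64(0.1), 'qpos': array([69.22 , 18.434, -4.017, 83.166,  1.295, 78.54 , -3.259]), 'tool_pos': array([ 0.239, -0.604,  0.222]), 'tool_rot': array([-1.79905e+02,  5.00000e-03,  2.15920e+01]), 'force': array([ 0.791, -0.466,  0.018])}
{'fx': 325.19226210127806, 'fy': 325.19226210127806, 'cx': 277.288296235104, 'cy': 203.16001039655305, 'extrinsics': array([[ 0.36768586, -0.92994916, -0.00129493, -0.64842624],
       [ 0.89772466,  0.35530756, -0.26047451,  0.03124063],
       [ 0.24268815,  0.09461031,  0.96547986, -0.38976827],
       [ 0.        ,  0.        ,  0.        ,  1.        ]])}
```

View pics/w1.png

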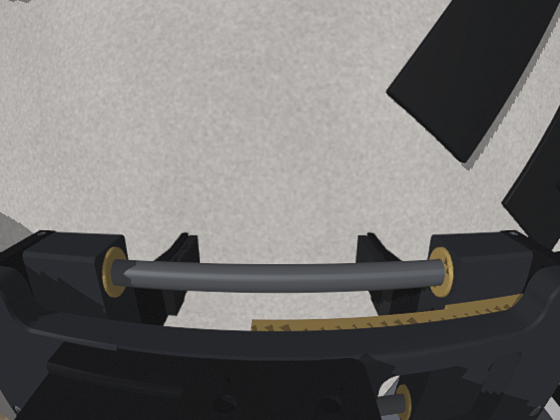

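The rows were refused, probably because all six keys are required. The arm hasn't moved, and this wrist picture shows only bench and gripper.

jog_arm([
  {"x": 3.2, "y": -2.0, "z": 0.2, "ax": 0, "ay": 0, "az": -6.4},
  {"x": 3.4, "y": -1.65, "z": 0.2, "ax": 0, "ay": 0, "az": -6.4},
  {"x": 3.55, "y": -1.25, "z": 0.2, "ax": 0, "ay": 0, "az": -6.4},
  {"x": 3.65, "y": -0.85, "z": 0.2, "ax": 0, "ay": 0, "az": -6.4},
  {"x": 3.7, "y": -0.45, "z": 0.2, "ax": 0, "ay": 0, "az": -6.4},
], claw=-1, squeeze=10)

```text
time_s: 0.65
tool_pos: [0.3506, -0.4512, 0.2122]
tool_rot: [-180.0, -0.0, 53.9]
force: [-0.1, -0.3, 0.9]
grip_width: 0.055
grasp_force: 0.0
```

jog_arm([
  {"x": 3.75, "y": 0, "z": 0.2, "ax": 0, "ay": 0, "az": -6.4},
  {"x": 3.75, "y": 0.4, "z": 0.2, "ax": 0, "ay": 0, "az": -6.4},
  {"x": 3.65, "y": 0.85, "z": 0.2, "ax": 0, "ay": 0, "az": -6.4},
  {"x": 3.55, "y": 1.25, "z": 0.2, "ax": 0, "ay": 0, "az": -6.4},
  {"x": 3.4, "y": 1.6, "z": 0.2, "ax": 0, "ay": 0, "az": -6.4},
])

```text
time_s: 1.15
tool_pos: [0.462, -0.3, 0.2024]
tool_rot: [-180.0, 0.0, 85.8]
force: [1.6, -0.4, 0.1]
grip_width: 0.0149
grasp_force: 0.0
```

jog_arm([
  {"x": 4.0, "y": -0.2, "z": 0.3, "ax": 0, "ay": 0, "az": -6.4},
  {"x": 4.0, "y": 0.2, "z": 0.3, "ax": 0, "ay": 0, "az": -6.4},
  {"x": 3.95, "y": 0.65, "z": 0.3, "ax": 0, "ay": 0, "az": -6.4},
  {"x": 3.85, "y": 1.1, "z": 0.3, "ax": 0, "ay": 0, "az": -6.4},
  {"x": 3.7, "y": 1.55, "z": 0.3, "ax": 0, "ay": 0, "az": -6.4},
])

```text
time_s: 1.65
tool_pos: [0.4653, -0.0996, 0.1873]
tool_rot: [-180.0, 0.0, 117.8]
force: [0.4, -0.2, -1.0]
grip_width: 0.0006
grasp_force: 0.0
```

```bash
python3 - <<'E'
from h import *
o=env.get_obs();print({k:np.round(o[k],3) for k in("time_s","qpos","tool_pos","tool_rot","force")})
rows([(.4656,.1023,.17,150,5)])
E
```

```text
{'time_s': np.float64(1.65), 'qpos': array([ 43.712,  -0.444, -34.362, 108.694,  -0.238,  71.674,  37.269]), 'tool_pos': array([ 0.465, -0.1  ,  0.187]), 'tool_rot': array([-1.79984e+02,  1.90000e-02,  1.17843e+02]), 'force': array([ 0.401, -0.248, -0.988])}
{"x":3.57,"y":1.89,"z":0.35,"az":-6.43}
{"x":3.33,"y":2.28,"z":0.34,"az":-6.43}
{"x":3.06,"y":2.64,"z":0.35,"az":-6.43}
{"x":2.74,"y":2.96,"z":0.34,"az":-6.44}
{"x":2.39,"y":3.25,"z":0.35,"az":-6.43}
```

jog_arm([
  {"x": 3.55, "y": 1.9, "z": 0.35, "ax": 0, "ay": 0, "az": -6.4},
  {"x": 3.35, "y": 2.3, "z": 0.35, "ax": 0, "ay": 0, "az": -6.4},
  {"x": 3.05, "y": 2.65, "z": 0.35, "ax": 0, "ay": 0, "az": -6.4},
  {"x": 2.75, "y": 2.95, "z": 0.35, "ax": 0, "ay": 0, "az": -6.4},
  {"x": 2.4, "y": 3.25, "z": 0.35, "ax": 0, "ay": 0, "az": -6.4},
])

```text
time_s: 2.15
tool_pos: [0.4669, 0.1023, 0.1699]
tool_rot: [-180.0, 0.0, 149.8]
force: [0.5, -0.2, 0.2]
grip_width: 0.0005
grasp_force: 0.0
```

```bash
python3 - <<'E'
from h import *
o=env.get_obs();print({k:np.round(o[k],4) for k in("time_s","qpos","tool_pos","tool_rot","force")})
p=env.camera_params("wrist")
im=env.read_camera("wrist");cv2.imwrite("pics/w2.png",im[:,:,::-1]);np.save("w2E.npy",p["extrinsics"])
E
```

```text
{'time_s': np.float64(2.15), 'qpos': array([ 31.2708,   1.3245, -46.8534, 109.4408,   1.0783,  69.6437,
        43.886 ]), 'tool_pos': array([0.4669, 0.1023, 0.1699]), 'tool_rot': array([-1.799781e+02,  4.110000e-02,  1.498359e+02]), 'force': array([ 0.5095, -0.1619,  0.2017])}
```

View pics/w2.png

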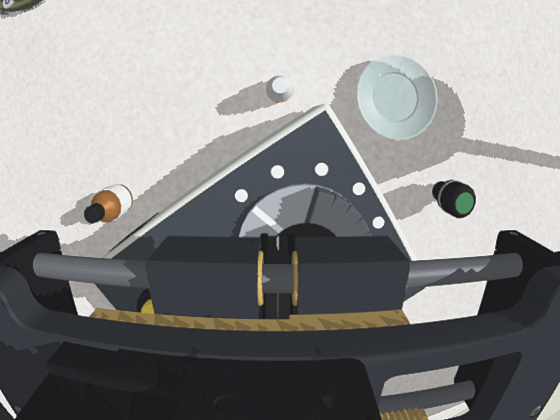

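The wrist view shows the five white dots at (241,196), (277,172), (321,170), (359,189) and (378,223). The bay line points at the first, and the pushing wall runs about (318,190) to (308,225). I use these to refine the axis.

```bash
cat >> h.py <<'E'
def wz(E,uv,z,p=None):
    p=p or env.camera_params("wrist");R=E[:3,:3];c=-R.T@E[:3,3];out=[]
    for u,v in uv:
        a=np.array([u-p["cx"],v-p["cy"]]);r=np.linalg.norm(a);t=r/p["fx"];a=a/r*np.sin(t)
        d=R.T@np.array([a[0],-a[1],-np.cos(t)]);out.append(c+d*(z-c[2])/d[2])
    return np.array(out)
E
python3 - <<'E'
from h import *
from scipy.optimize import least_squares
E=np.load("w2E.npy");im=cv2.imread("pics/w2.png")
hsv=cv2.cvtColor(im,cv2.COLOR_BGR2HSV);m=cv2.inRange(hsv,(0,0,190),(180,40,255))
n,l,s,c=cv2.connectedComponentsWithStats(m)
D=np.array([[241,196],[277,172],[321,170],[359,189],[378,223]])
D=np.array([c[l[v,u]] for u,v in D]);print(D.round(1))
P=wz(E,D,.08);print(P.round(4))
f=lambda q:np.concatenate([P[i,:2]-q[:2]-.067*np.array([np.cos(q[2]-i*np.pi/6),np.sin(q[2]-i*np.pi/6)]) for i in range(5)])
r=least_squares(f,[.507,.102,np.radians(198)]);print(r.x,np.degrees(r.x[2]),np.abs(r.fun).max())
w=wz(E,[[318,190],[308,225]],.106);a=w[:,:2]-r.x[:2];print(a,np.linalg.norm(a,axis=1),np.degrees(np.arctan2(a[:,1],a[:,0])))
w=wz(E,[[255,207],[270,222]],.086);a=w[:,:2]-r.x[:2];print(a,np.degrees(np.arctan2(a[:,1],a[:,0])))
E
```

```text
[[240.9 195.3]
 [277.1 171.4]
 [321.3 168.9]
 [358.5 188.4]
 [378.  222. ]]
[[0.4438 0.0826 0.08  ]
 [0.4417 0.1174 0.08  ]
 [0.4573 0.1485 0.08  ]
 [0.4864 0.1676 0.08  ]
 [0.5211 0.1697 0.08  ]]
[0.50742892 0.10393632 3.46227923] 198.37398750833108 0.00022158763630076433
[[-0.04329004  0.03424569]
 [-0.02371012  0.01530336]] [0.05519778 0.0282199 ] [141.65334046 147.16034993]
[[-0.05090708 -0.01536199]
 [-0.03425377 -0.01146344]] [-163.20801163 -161.49655681]
```

jog_arm([
  {"x": 0.6, "y": -0.1, "z": 2.0, "ax": 0, "ay": 0, "az": 0},
  {"x": 0, "y": 0, "z": 2.0, "ax": 0, "ay": 0, "az": 0},
  {"x": 0, "y": 0, "z": 2.0, "ax": 0, "ay": 0, "az": 0},
  {"x": 0, "y": 0, "z": 1.6, "ax": 0, "ay": 0, "az": 0},
  {"x": 0, "y": 0, "z": 0, "ax": 0, "ay": 0, "az": 0},
])

```text
time_s: 2.7
tool_pos: [0.4595, 0.1025, 0.0919]
tool_rot: [-179.9, -0.2, 149.6]
force: [0.1, 0.0, 0.5]
grip_width: 0.0006
grasp_force: 0.0
```

```bash
cat >> h.py <<'E'
C=np.array([.5072,.1037]);
def arc(step,n,z=.094,R=.046,off=28):
    """n rows clockwise about C by step deg each, on to radius R, yaw = pos-off"""
    o=env.get_obs();d=o["tool_pos"][:2]-C;a=np.degrees(np.arctan2(d[1],d[0]))
    print("t",o["time_s"],"pos ang %.1f r %.4f yaw %.1f z %.4f"%(a%360,np.hypot(*d),o["tool_rot"][2],o["tool_pos"][2]),o["force"].round(1),o["qpos"].round(0))
    W=[]
    for i in range(1,n+1):
        b=a-step*i;y=(b-off+180)%360-180;y0=o["tool_rot"][2]
        y=y0+((y-y0+180)%360-180);W.append((*(C+R*np.array([np.cos(np.radians(b)),np.sin(np.radians(b))])),z,y,1))
    rows(W)
E
python3 -c "
from h import *
arc(3,10)"
```

```text
t 2.7 pos ang 181.4 r 0.0477 yaw 149.6 z 0.0919 [0.1 0.  0.5] [ 30.   7. -47. 115.   5.  61.  40.]
{"x":-0.02,"y":0.3,"z":-0.21,"az":-0.85}
{"x":0.11,"y":0.21,"z":0,"az":3}
{"x":0.1,"y":0.22,"z":0,"az":3}
{"x":0.11,"y":0.21,"z":0,"az":3}
{"x":0.11,"y":0.22,"z":0,"az":3}
{"x":0.11,"y":0.21,"z":0,"az":3}
{"x":0.1,"y":0.22,"z":0,"az":3}
{"x":0.11,"y":0.22,"z":0,"az":3}
{"x":0.11,"y":0.21,"z":0,"az":3}
{"x":0.11,"y":0.22,"z":0,"az":3}
```

jog_arm([
  {"x": 0, "y": 0.35, "z": -0.2, "ax": 0, "ay": 0, "az": 1},
  {"x": 0.14, "y": 0.29, "z": 0, "ax": 0, "ay": 0, "az": 4},
  {"x": 0.14, "y": 0.29, "z": 0, "ax": 0, "ay": 0, "az": 4},
  {"x": 0.14, "y": 0.29, "z": 0, "ax": 0, "ay": 0, "az": 4},
  {"x": 0.14, "y": 0.29, "z": 0, "ax": 0, "ay": 0, "az": 4},
])

```text
time_s: 3.2
tool_pos: [0.4671, 0.1191, 0.0976]
tool_rot: [179.9, 0.1, 132.4]
force: [0.1, -0.1, 0.3]
grip_width: 0.0006
grasp_force: 0.0
```

jog_arm([
  {"x": 0.14, "y": 0.29, "z": 0, "ax": 0, "ay": 0, "az": 4},
  {"x": 0.14, "y": 0.29, "z": 0, "ax": 0, "ay": 0, "az": 4},
  {"x": 0.14, "y": 0.29, "z": 0, "ax": 0, "ay": 0, "az": 4},
  {"x": 0.14, "y": 0.29, "z": 0, "ax": 0, "ay": 0, "az": 4},
  {"x": 0.14, "y": 0.29, "z": 0, "ax": 0, "ay": 0, "az": 4},
])

```text
time_s: 3.7
tool_pos: [0.4747, 0.1325, 0.0974]
tool_rot: [179.9, 0.1, 112.3]
force: [0.4, -1.5, -0.5]
grip_width: 0.0008
grasp_force: 0.2
```

```bash
python3 -c "
from h import *
arc(4,5)
im=env.read_camera('top');i=im[185:305,215:365,::-1];cv2.imwrite('pics/t2.png',cv2.resize(i,None,fx=5,fy=5,interpolation=cv2.INTER_CUBIC))"
```

```text
t 3.7 pos ang 138.4 r 0.0434 yaw 112.3 z 0.0974 [ 0.4 -1.5 -0.5] [ 24.   9. -45. 112.   7.  61.  -2.]
{"x":0.37,"y":0.18,"z":0.34,"az":5.9}
{"x":0.14,"y":0.29,"z":0,"az":4}
{"x":0.14,"y":0.28,"z":0,"az":4}
{"x":0.14,"y":0.29,"z":0,"az":4}
{"x":0.14,"y":0.29,"z":0,"az":4}
```

View pics/t2.png

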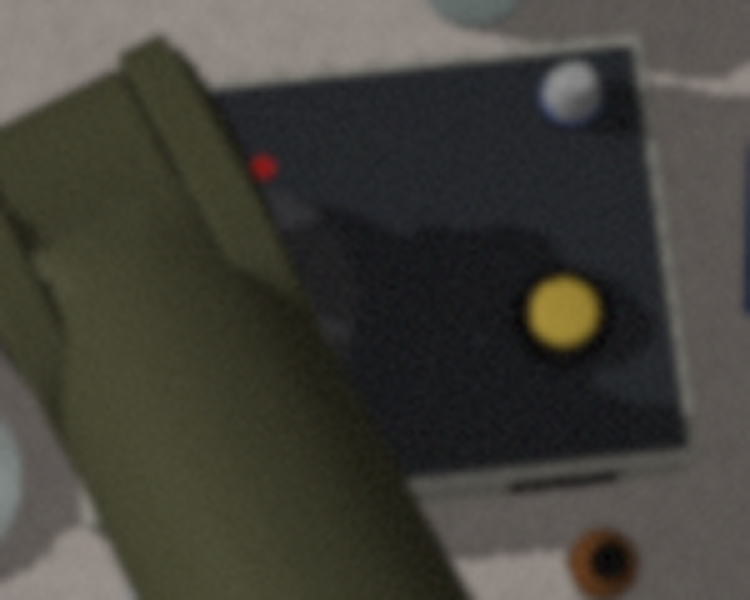

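The top view is blocked by the arm, so I'll track with the wrist camera.

jog_arm([
  {"x": 0.35, "y": 0.2, "z": 0.3, "ax": 0, "ay": 0, "az": 6},
  {"x": 0.14, "y": 0.29, "z": 0, "ax": 0, "ay": 0, "az": 4},
  {"x": 0.14, "y": 0.29, "z": 0, "ax": 0, "ay": 0, "az": 4},
  {"x": 0.14, "y": 0.29, "z": 0, "ax": 0, "ay": 0, "az": 4},
  {"x": 0.14, "y": 0.29, "z": 0, "ax": 0, "ay": 0, "az": 4},
])

```text
time_s: 4.25
tool_pos: [0.4843, 0.1443, 0.094]
tool_rot: [-179.9, 0.0, 90.5]
force: [-1.7, -0.3, 1.6]
grip_width: 0.0001
grasp_force: 1.5
```

```bash
python3 -c "
from h import *
arc(4,5)
p=env.camera_params('wrist');im=env.read_camera('wrist');cv2.imwrite('pics/w3.png',im[:,:,::-1]);np.save('w3E.npy',p['extrinsics'])"
```

```text
t 4.25 pos ang 119.5 r 0.0466 yaw 90.5 z 0.0940 [-1.7 -0.3  1.6] [ 20.  11. -43. 111.   8.  62. -26.]
{"x":0.09,"y":0.32,"z":-0,"az":2.97}
{"x":0.14,"y":0.28,"z":-0,"az":4}
{"x":0.14,"y":0.29,"z":-0,"az":4}
{"x":0.15,"y":0.29,"z":-0,"az":4}
{"x":0.14,"y":0.29,"z":-0,"az":4}
```

View pics/w3.png

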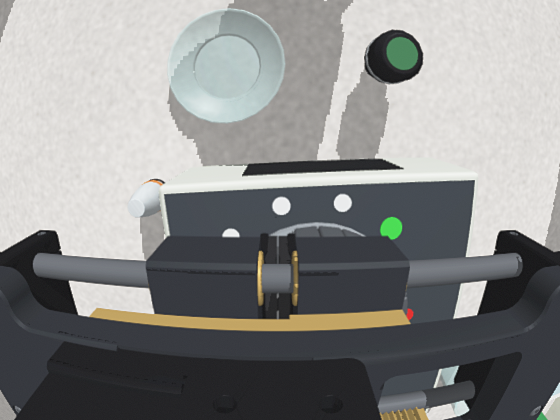

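The wrist view shows white dots at (281,206) and (343,203), and green at (391,228). The pushing edge is hidden behind the gripper. The geometry puts the dial at about 42°, so I continue.

jog_arm([
  {"x": 0.1, "y": 0.32, "z": 0, "ax": 0, "ay": 0, "az": 3},
  {"x": 0.14, "y": 0.29, "z": 0, "ax": 0, "ay": 0, "az": 4},
  {"x": 0.14, "y": 0.29, "z": 0, "ax": 0, "ay": 0, "az": 4},
  {"x": 0.14, "y": 0.29, "z": 0, "ax": 0, "ay": 0, "az": 4},
  {"x": 0.14, "y": 0.29, "z": 0, "ax": 0, "ay": 0, "az": 4},
])

```text
time_s: 4.8
tool_pos: [0.5011, 0.1494, 0.0941]
tool_rot: [179.9, -0.1, 71.5]
force: [-0.2, 0.1, -0.2]
grip_width: 0.0002
grasp_force: 0.0
```

jog_arm([
  {"x": 0.14, "y": 0.29, "z": 0, "ax": 0, "ay": 0, "az": 4},
  {"x": 0.14, "y": 0.29, "z": 0, "ax": 0, "ay": 0, "az": 4},
  {"x": 0.14, "y": 0.29, "z": 0, "ax": 0, "ay": 0, "az": 4},
  {"x": 0.14, "y": 0.29, "z": 0, "ax": 0, "ay": 0, "az": 4},
  {"x": 0.14, "y": 0.29, "z": 0, "ax": 0, "ay": 0, "az": 4},
])

```text
time_s: 5.3
tool_pos: [0.5165, 0.1493, 0.0939]
tool_rot: [180.0, -0.0, 51.5]
force: [-0.9, -0.7, -0.4]
grip_width: 0.0005
grasp_force: 0.3
```

```bash
python3 -c "
from h import *
arc(4,5)"
```

```text
t 5.3 pos ang 78.5 r 0.0465 yaw 51.5 z 0.0939 [-0.9 -0.7 -0.4] [ 14.  14. -37. 107.   9.  62. -65.]
{"x":0.09,"y":0.31,"z":-0.01,"az":5.04}
{"x":0.14,"y":0.29,"z":0,"az":4}
{"x":0.14,"y":0.29,"z":0,"az":4}
{"x":0.14,"y":0.29,"z":0,"az":4}
{"x":0.14,"y":0.29,"z":0,"az":4}
```

jog_arm([
  {"x": 0.1, "y": 0.31, "z": 0, "ax": 0, "ay": 0, "az": 5},
  {"x": 0.14, "y": 0.29, "z": 0, "ax": 0, "ay": 0, "az": 4},
  {"x": 0.14, "y": 0.29, "z": 0, "ax": 0, "ay": 0, "az": 4},
  {"x": 0.14, "y": 0.29, "z": 0, "ax": 0, "ay": 0, "az": 4},
  {"x": 0.14, "y": 0.29, "z": 0, "ax": 0, "ay": 0, "az": 4},
])

```text
time_s: 5.8
tool_pos: [0.5306, 0.1442, 0.094]
tool_rot: [-179.9, -0.0, 30.6]
force: [-3.0, 1.2, 1.4]
grip_width: 0.0001
grasp_force: 1.6
```

```bash
python3 -c "
from h import *
arc(4,5)
a=env.read_camera('side')[180:330,210:410,::-1];b=env.read_camera('top')[185:305,215:365,::-1]
a=cv2.resize(a,(800,600),interpolation=cv2.INTER_CUBIC);b=cv2.resize(b,None,fx=2,fy=2);a[:240,:300]=b
cv2.imwrite('pics/s3.png',a)"
```

```text
t 5.8 pos ang 59.9 r 0.0468 yaw 30.6 z 0.0940 [-3.   1.2  1.4] [ 12.  15. -34. 105.   9.  62. -85.]
{"x":0.08,"y":0.32,"z":0,"az":2.68}
{"x":0.14,"y":0.29,"z":0,"az":4}
{"x":0.14,"y":0.29,"z":0,"az":4}
{"x":0.14,"y":0.29,"z":0,"az":4}
{"x":0.14,"y":0.29,"z":0,"az":4}
```

View pics/s3.png

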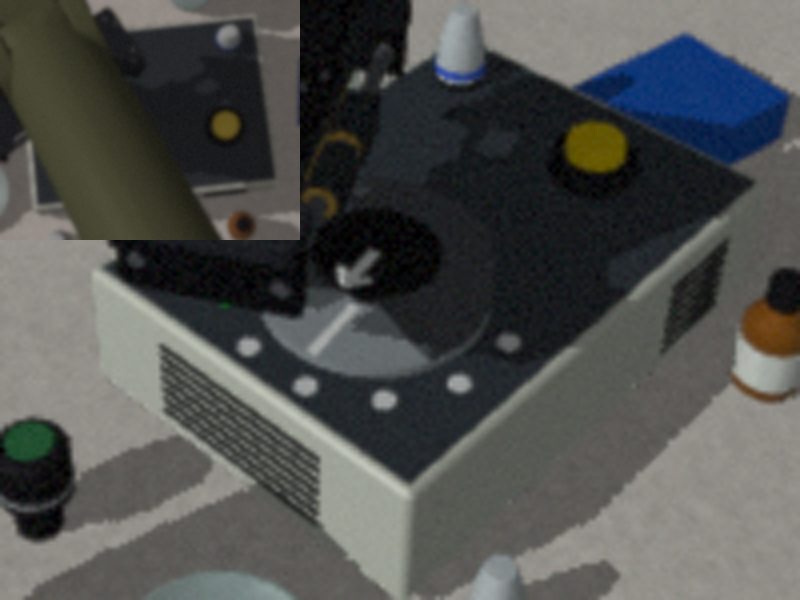

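The side view shows the line just past the fourth white dot (305,386), so the dial is at about 100°, matching the model (101°). I go on.

jog_arm([
  {"x": 0.08, "y": 0.32, "z": 0, "ax": 0, "ay": 0, "az": 3},
  {"x": 0.14, "y": 0.29, "z": 0, "ax": 0, "ay": 0, "az": 4},
  {"x": 0.14, "y": 0.29, "z": 0, "ax": 0, "ay": 0, "az": 4},
  {"x": 0.14, "y": 0.29, "z": 0, "ax": 0, "ay": 0, "az": 4},
  {"x": 0.14, "y": 0.29, "z": 0, "ax": 0, "ay": 0, "az": 4},
])

```text
time_s: 6.4
tool_pos: [0.5436, 0.1313, 0.0938]
tool_rot: [180.0, -0.1, 11.6]
force: [0.7, 0.3, -0.2]
grip_width: 0.0005
grasp_force: 0.0
```

jog_arm([
  {"x": 0.14, "y": 0.29, "z": 0, "ax": 0, "ay": 0, "az": 4},
  {"x": 0.14, "y": 0.29, "z": 0, "ax": 0, "ay": 0, "az": 4},
  {"x": 0.14, "y": 0.29, "z": 0, "ax": 0, "ay": 0, "az": 4},
  {"x": 0.07, "y": 0.14, "z": 0, "ax": 0, "ay": 0, "az": 2},
  {"x": 0, "y": 0, "z": 0, "ax": 0, "ay": 0, "az": 0},
])

```text
time_s: 6.9
tool_pos: [0.5492, 0.1223, 0.0936]
tool_rot: [-180.0, -0.1, -2.3]
force: [0.0, 1.2, 0.3]
grip_width: 0.0004
grasp_force: 0.3
```

```bash
python3 -c "
from h import *
arc(2,5)
a=env.read_camera('side')[180:330,210:410,::-1]
a=cv2.resize(a,(800,600),interpolation=cv2.INTER_CUBIC)
cv2.imwrite('pics/s4.png',a)"
```

```text
t 6.9 pos ang 23.9 r 0.0460 yaw -2.3 z 0.0936 [0.  1.2 0.3] [   9.   16.  -28.  104.    8.   63. -114.]
{"x":0.07,"y":0.14,"z":-0.04,"az":3.86}
{"x":0.07,"y":0.15,"z":0,"az":2}
{"x":0.08,"y":0.14,"z":0,"az":2}
{"x":0.07,"y":0.14,"z":0,"az":2}
{"x":0.07,"y":0.15,"z":0,"az":2}
```

View pics/s4.png

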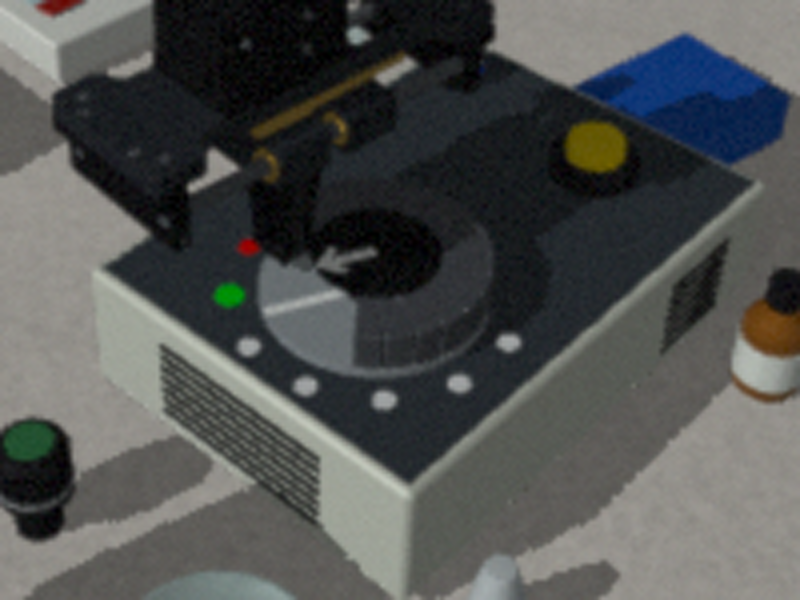

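The line points most of the way from the last white dot (248,346) to green (229,295), so the dial is at about 138°. A few more degrees, slowly.

jog_arm([
  {"x": 0.04, "y": 0.08, "z": 0, "ax": 0, "ay": 0, "az": 1},
  {"x": 0.04, "y": 0.08, "z": 0, "ax": 0, "ay": 0, "az": 1},
  {"x": 0.04, "y": 0.08, "z": 0, "ax": 0, "ay": 0, "az": 1},
  {"x": 0.04, "y": 0.08, "z": 0, "ax": 0, "ay": 0, "az": 1},
  {"x": 0, "y": 0, "z": 0, "ax": 0, "ay": 0, "az": 0},
])

```text
time_s: 7.45
tool_pos: [0.5501, 0.118, 0.0929]
tool_rot: [179.9, 0.0, -6.5]
force: [-1.1, 0.0, 0.3]
grip_width: 0.0003
grasp_force: 0.0
```

```bash
cat >> h.py <<'E'
def dial(name):
    p=env.camera_params("side");im=env.read_camera("side")[:,:,::-1]
    cv2.imwrite(name,im);hsv=cv2.cvtColor(im.copy(),cv2.COLOR_BGR2HSV)
    # bay line: brightest low-saturation pixels on bay floor, r 32..53 mm
    v,u=np.mgrid[215:290,255:345];P=np.array([onz(p,a,b,.086)[:2] for a,b in zip(u.ravel(),v.ravel())])-C
    r=np.hypot(*P.T);V=hsv[v,u,2].ravel().astype(int);k=(r>.032)&(r<.052)&(hsv[v,u,1].ravel()<60)
    t=np.sort(V[k])[-25];s=k&(V>=t);a=np.degrees(np.arctan2(*(P[s].mean(0)[::-1])));print("thr",t,"line ang %.1f dial %.1f deg"%(a%360,(198.4-a)%360))
    g=[(c.round(1),onz(p,*c,.08)[:2]-C) for c,_ in blobs(hsv,(45,120,60),(80,255,255)) if 255<c[0]<290]
    print("green",[np.degrees(np.arctan2(d[1],d[0])).round(1) for _,d in g])
E
python3 -c "
from h import *
arc(2,1);dial('pics/s5.png')"
```

```text
t 7.45 pos ang 18.5 r 0.0452 yaw -6.5 z 0.0929 [-1.1  0.   0.3] [   9.   16.  -28.  104.    8.   63. -118.]
{"x":0.14,"y":0.11,"z":-0.11,"az":5.05}
thr 132 line ang 62.5 dial 135.9 deg
green [np.float64(48.3)]
```

```bash
cat >> h.py <<'E'
def prof(im,off=(0,0)):
    p=env.camera_params("side");E=p["extrinsics"];g=cv2.cvtColor(im,cv2.COLOR_BGR2GRAY).astype(np.float32)
    A=np.arange(30,90,1.);rr=np.linspace(.036,.05,12);out=[]
    for a in A:
        t=np.radians(a);X=np.array([[C[0]+r*np.cos(t),C[1]+r*np.sin(t),.086,1] for r in rr])@E.T
        u=p["cx"]+p["fx"]*X[:,0]/-X[:,2]-off[0];v=p["cy"]-p["fy"]*X[:,1]/-X[:,2]-off[1]
        out.append(cv2.remap(g,u.astype(np.float32),v.astype(np.float32),cv2.INTER_LINEAR).mean())
    out=np.array(out);print("peak line ang",A[out.argmax()],"dial %.0f"%(198.4-A[out.argmax()]));print(out[::3].round(0))
E
python3 -c "
from h import *
prof(cv2.resize(cv2.imread('pics/s4.png'),(200,150),interpolation=cv2.INTER_AREA),(210,180))
prof(cv2.imread('pics/s5.png'))"
```

```text
peak line ang 68.0 dial 130
[ 85. 101. 106. 107. 106. 106. 107. 107. 106. 106. 111. 127. 151. 155.
 133. 113. 108. 106. 107. 107.]
peak line ang 62.0 dial 136
[105. 106. 105. 107. 106. 105. 106. 106. 109. 122. 148. 158. 137. 114.
 107. 106. 107. 106. 106. 107.]
```

The line peak is clean: 130° before this push and 136° now. It flips at about 140°, so about 5° more.

jog_arm([
  {"x": 0.06, "y": 0.08, "z": -0.05, "ax": 0, "ay": 0, "az": 1},
  {"x": 0.04, "y": 0.08, "z": 0, "ax": 0, "ay": 0, "az": 1},
  {"x": 0.04, "y": 0.08, "z": 0, "ax": 0, "ay": 0, "az": 1},
  {"x": 0.04, "y": 0.08, "z": 0, "ax": 0, "ay": 0, "az": 1},
  {"x": 0.04, "y": 0.08, "z": 0, "ax": 0, "ay": 0, "az": 1},
])

```text
time_s: 8.0
tool_pos: [0.5517, 0.1143, 0.0935]
tool_rot: [180.0, -0.0, -11.5]
force: [0.1, -0.3, -0.6]
grip_width: 0.0002
grasp_force: 0.0
```

```bash
python3 -c "
from h import *
arc(2,1);prof(np.ascontiguousarray(env.read_camera('side')[:,:,::-1]))"
```

```text
t 8.0 pos ang 13.4 r 0.0458 yaw -11.5 z 0.0935 [ 0.1 -0.3 -0.6] [   9.   16.  -27.  104.    8.   63. -122.]
{"x":0.08,"y":0.14,"z":-0.05,"az":5.06}
peak line ang 49.0 dial 149
[107. 106. 106. 108. 114. 136. 154. 149. 128. 110. 107. 106. 106. 106.
 106. 106. 106. 107. 106. 106.]
```

It snapped onto green: the line is at 149° against a wanted 150°. Back off and lift, then go to the lamp.

jog_arm([
  {"x": 0, "y": -0.3, "z": 0, "ax": 0, "ay": 0, "az": 0},
  {"x": 0, "y": 0, "z": -1.5, "ax": 0, "ay": 0, "az": 0},
  {"x": 0, "y": 0, "z": -2.0, "ax": 0, "ay": 0, "az": 0},
  {"x": 0, "y": 0, "z": -2.0, "ax": 0, "ay": 0, "az": 0},
  {"x": 0, "y": 0, "z": -0.5, "ax": 0, "ay": 0, "az": 0},
])

```text
time_s: 8.55
tool_pos: [0.5541, 0.1182, 0.157]
tool_rot: [-179.9, -0.3, -11.4]
force: [-1.2, -0.1, -0.0]
grip_width: 0.0005
grasp_force: 0.0
```

```bash
python3 -c "
from h import *
i=np.ascontiguousarray(env.read_camera('side')[:,:,::-1]);prof(i)
p=env.camera_params('side')
for c,a in blobs(cv2.cvtColor(i,cv2.COLOR_BGR2HSV),(18,150,120),(35,255,255),20):
    print(c,a,onz(p,*c,.1).round(4))
rows([(.496,-.042,.15,0,5)])"
```

```text
peak line ang 49.0 dial 149
[106. 106. 106. 108. 114. 137. 154. 149. 128. 110. 106. 106. 106. 107.
 106. 106. 106. 106. 106. 106.]
[308.65217391 129.95652174] 23 [ 0.8296 -0.2433  0.1   ]
{"x":-0.5,"y":3.37,"z":0.13,"az":-2.28}
{"x":-0.64,"y":3.34,"z":0.13,"az":-2.28}
{"x":-0.76,"y":3.32,"z":0.13,"az":-2.27}
{"x":-0.9,"y":3.28,"z":0.13,"az":-2.28}
{"x":-1.03,"y":3.24,"z":0.13,"az":-2.28}
```

jog_arm([
  {"x": -0.5, "y": 3.35, "z": 0.1, "ax": 0, "ay": 0, "az": -2.3},
  {"x": -0.65, "y": 3.35, "z": 0.1, "ax": 0, "ay": 0, "az": -2.3},
  {"x": -0.75, "y": 3.3, "z": 0.1, "ax": 0, "ay": 0, "az": -2.3},
  {"x": -0.9, "y": 3.3, "z": 0.1, "ax": 0, "ay": 0, "az": -2.3},
  {"x": -1.05, "y": 3.25, "z": 0.1, "ax": 0, "ay": 0, "az": -2.3},
])

```text
time_s: 9.1
tool_pos: [0.4933, -0.0437, 0.1479]
tool_rot: [180.0, 0.1, 0.2]
force: [0.7, -0.0, -0.3]
grip_width: 0.0004
grasp_force: 0.0
```

```bash
python3 -c "
from h import *
i=cv2.imread('pics/side0.png')
p=env.camera_params('side')
for c,a in blobs(cv2.cvtColor(i,cv2.COLOR_BGR2HSV),(18,150,120),(35,255,255),20):
    if c[1]>190: print(c,a,onz(p,*c,.1).round(4))
prof(np.ascontiguousarray(env.read_camera('side')[:,:,::-1]))
rows([(.496,-.042,.108,0,3)])"
```

```text
[357.98373984 215.82926829] 123 [ 0.4933 -0.0378  0.1   ]
peak line ang 49.0 dial 149
[103. 103. 104. 105. 112. 132. 149. 145. 124. 107. 104. 103. 104. 103.
 103. 102. 103. 103. 103. 103.]
{"x":0.17,"y":-0.29,"z":1.31,"az":-0.04}
{"x":0.16,"y":-0.29,"z":1.32,"az":-0.05}
{"x":0.17,"y":-0.29,"z":1.31,"az":-0.04}
```

jog_arm([
  {"x": 0.15, "y": -0.25, "z": 1.3, "ax": 0, "ay": 0, "az": 0},
  {"x": 0, "y": 0, "z": 1.3, "ax": 0, "ay": 0, "az": 0},
  {"x": 0, "y": 0, "z": 1.2, "ax": 0, "ay": 0, "az": 0},
  {"x": 0, "y": 0, "z": 0.4, "ax": 0, "ay": 0, "az": 0},
  {"x": 0, "y": 0, "z": 0.3, "ax": 0, "ay": 0, "az": 0},
])

```text
time_s: 9.65
tool_pos: [0.4955, -0.0391, 0.1024]
tool_rot: [-180.0, 0.1, 0.2]
force: [1.0, -0.8, 1.7]
grip_width: 0.0006
grasp_force: 0.3
```

Just touching the button. Now press.

jog_arm([
  {"x": 0, "y": 0.1, "z": 0.2, "ax": 0, "ay": 0, "az": 0},
  {"x": 0, "y": 0, "z": 0.2, "ax": 0, "ay": 0, "az": 0},
  {"x": 0, "y": 0, "z": 0.2, "ax": 0, "ay": 0, "az": 0},
  {"x": 0, "y": 0, "z": 0.1, "ax": 0, "ay": 0, "az": 0},
  {"x": 0, "y": 0, "z": 0, "ax": 0, "ay": 0, "az": 0},
])

```text
time_s: 10.15
tool_pos: [0.4963, -0.0407, 0.097]
tool_rot: [-180.0, -0.1, 0.1]
force: [-0.8, 2.2, 3.8]
grip_width: 0.0004
grasp_force: 1.8
```

jog_arm([
  {"x": 0, "y": 0, "z": 0.1, "ax": 0, "ay": 0, "az": 0},
  {"x": 0, "y": 0, "z": 0.1, "ax": 0, "ay": 0, "az": 0},
  {"x": 0, "y": 0, "z": 0.1, "ax": 0, "ay": 0, "az": 0},
  {"x": 0, "y": 0, "z": 0, "ax": 0, "ay": 0, "az": 0},
  {"x": 0, "y": 0, "z": 0, "ax": 0, "ay": 0, "az": 0},
])

```text
time_s: 10.65
tool_pos: [0.4964, -0.0407, 0.0961]
tool_rot: [180.0, -0.1, 0.1]
force: [-6.4, 2.9, 18.4]
grip_width: 0.0004
grasp_force: 9.1
```

The button is on its hard stop: 18 N at z = 0.096, 6 mm below the top face. Lift away.

jog_arm([
  {"x": 0, "y": 0, "z": -0.5, "ax": 0, "ay": 0, "az": 0},
  {"x": 0, "y": 0, "z": -1.5, "ax": 0, "ay": 0, "az": 0},
  {"x": 0, "y": 0, "z": -2.5, "ax": 0, "ay": 0, "az": 0},
  {"x": 0, "y": 0, "z": -3.0, "ax": 0, "ay": 0, "az": 0},
  {"x": 0, "y": 0, "z": -2.5, "ax": 0, "ay": 0, "az": 0},
])

```text
time_s: 11.15
tool_pos: [0.4958, -0.042, 0.1945]
tool_rot: [179.9, -0.0, 0.1]
force: [0.4, 0.4, 0.3]
grip_width: 0.0005
grasp_force: 0.0
```

jog_arm([
  {"x": 0, "y": 3, "z": -1, "ax": 0, "ay": 0, "az": 0},
  {"x": 0, "y": 3, "z": 0, "ax": 0, "ay": 0, "az": 0},
  {"x": 0, "y": 3, "z": 0, "ax": 0, "ay": 0, "az": 0},
  {"x": 0, "y": 0, "z": 0, "ax": 0, "ay": 0, "az": 0},
  {"x": 0, "y": 0, "z": 0, "ax": 0, "ay": 0, "az": 0},
])

```text
time_s: 11.65
tool_pos: [0.4955, -0.1321, 0.203]
tool_rot: [180.0, 0.1, -0.0]
force: [-0.1, 0.9, -0.3]
grip_width: 0.0006
grasp_force: 0.0
```

```bash
python3 -c "
from h import *
i=np.ascontiguousarray(env.read_camera('side')[:,:,::-1]);prof(i)
a=cv2.resize(i[140:350,200:430],None,fx=2.6,fy=2.6,interpolation=cv2.INTER_CUBIC);cv2.imwrite('pics/s9.png',a)
p=env.camera_params('side')
for c,a in blobs(cv2.cvtColor(i,cv2.COLOR_BGR2HSV),(18,150,120),(35,255,255),20):
    if c[1]>190: print(c,a)"
```

```text
peak line ang 49.0 dial 149
[100. 100. 100. 102. 108. 128. 146. 142. 122. 104. 100. 100. 101. 101.
 100. 101. 101. 101. 100. 100.]
[357.96875 215.96875] 128
```

View pics/s9.png

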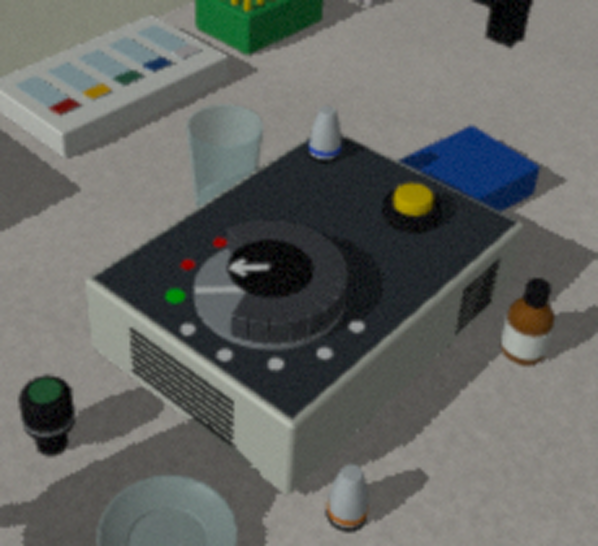

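The bay line (195,290) points at the green dot (175,296). The lamp button is up at (413,199), exactly where it was at the start, the console hasn't moved and the arm is clear.

```bash
python3 -c "
from cell import env
print(env.sign_off())"
```

```text
the job is handed in; nothing more can be done
None
```

The selector rests on the green dot (about 149° measured, 150° wanted), the lamp button was pressed to its stop and came back up, the arm is clear, and I handed the job in at about 12 s; sign-off gave no verdict.

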